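Make up two table sets from the potter's ware board

TASK

Make up the two sets ordered: the oil-and-salt set goes on the rectangular tray and is the bottle and the jar, the jar closed with its lid; the candle set goes on the round tray and is the candlestick and the bowl. Stand each piece upright and flat on its tray's floor, inside the rim, with the lid fully seated on the jar; the pottery breaks, so never drop a piece or tip it over. The mug belongs to neither set: leave it where it stands.

Things in the scene. Friction and masses are not known exactly. Their poses are not given: they have to be found in the camera images.
- long_tray: Rectangular wooden tray for the oil-and-salt set, 200 mm (its x) by 150 mm (its y), 16 mm high, rim 6 mm thick; its floor is 6 mm above its origin. Fixed; it lies on an off-white plaster slab (270 x 380 mm, 20 mm thick, fixed). Origin: centre of its underside, 20 mm above the table.
- round_tray: Round wooden tray for the candle set, 190 mm across, 16 mm high, rim 6 mm thick; its floor is 6 mm above its origin. Fixed, beside the rectangular tray on the same slab. Origin: centre of its underside, 20 mm above the table.
- jar: Open round terracotta jar, 58 mm high, 0.2 kg: foot 46 mm across, widest 66 mm at 20 to 34 mm height, narrowing to a rim 54 mm across with a mouth 44 mm wide. Like all the pieces it stands upright at first on the wooden ware board (270 x 360 mm, 20 mm thick, fixed), six places some 13 cm apart. Origin: centre of its underside; z up through its axis. 
- lid: Loose terracotta lid of the jar, 0.08 kg: a disc 60 mm across and 6 mm thick with a round knob on top (20 mm across, 22 mm tall) and a round plug below (34 mm across, 8 mm deep) that drops into the jar's mouth. It stands on its plug: underside of the disc at 8 mm, top of the disc at 14 mm, top of the knob at 36 mm. Fully seated, its origin is 50 mm above the jar's. Origin: centre of the plug's underside; z up through the knob.
- bowl: Small open terracotta bowl, 36 mm high, 0.15 kg: foot 40 mm across, nearly upright side 64 to 66 mm across from 18 mm height to the rim. Origin: centre of its underside; z up through its axis. 
- bottle: Terracotta oil bottle, 98 mm high, 0.28 kg: body 54 mm across up to 46 mm height, shoulder to 66 mm, then a straight neck 24 mm across up to the top. Origin: centre of its underside; z up through its axis. 
- candlestick: Terracotta candlestick of three stacked discs, 98 mm high, 0.25 kg: foot disc 64 mm across, discs 52 mm across at 28 mm and 40 mm across at 49 mm height, then a stem 26 to 28 mm across from 58 mm to the top. Origin: centre of its underside; z up through its axis. 
- mug: Terracotta mug with one handle, 78 mm high, 58 mm across, 0.22 kg; the handle reaches 54 mm from the axis towards its y. It is not part of either set and stays on the ware board. Origin: centre of its underside; z up through its axis. 
There are look-alikes about, which are no part of the job. What is shaped like the lid but grey, white or yellow is not meant.

How it is judged:
By the outcome, as a careful person would: the job done as asked, in the order asked, and still so for the second after the job is handed in, with the robot touching nothing.
It also fails if it takes over 144 s, if anything falls off the work surface, if the arm or the gripper's body presses on something with over 40 N, if the wrist force passes 120 N, or if a joint passes its speed limit or range.

ROBOT

A 6-joint arm with a two-finger parallel gripper is mounted at the origin on the work surface. World frame = base frame: x ahead of the robot, y to its left, z up, the work surface at z = 0. Lengths are in m, angles in rad, forces in N, time in s.
With the tool pointing down it reaches from about 0.4 to 0.825 m from the base axis. Payload 7 kg.
Tool frame: the origin (TCP) lies at the centre of the arm's flange, where the gripper is bolted on; the fingertips stand 173 mm ahead of it and the grasp point (between the pads) lies 155 mm ahead of it; z points along the fingers, y is the line along which they close (so a half turn about z gives the same grasp; the last joint's range is limited). The gripper opens to 85 mm and grips with 20 to 120 N. Pads are 22 mm wide; open, the fingers measure 114 mm over their backs; the gripper's body (76 mm by 85 mm) begins 54 mm behind the grasp point. The pads swing forward as they close: fully open they stand 13 mm farther back than shut.
Start: joints at [-0.837, 0.359, 0.012, 0, -1.224, -0.288], TCP at [0.291, -0.609, 0.405] pointing down, gripper open.
Joint ranges: [-3.07, 3.07], [-1.43, 2.12], [-1.02, 1.25], [-3.03, 1.67], [-3.05, -0], [-3.03, 3.03]. Speed limits (rad/s): [2.39, 2.39, 3.01, 3.14, 3.14, 3.14].

INTERFACE

Orientations are given as a unit quaternion [w, x, y, z].
In Python, from plant import sensors, optics, r gives the robot as it stands. The module is installed in compiled form; this text tells all that it offers.
- The arm moves only by the tool carry_out, never from a script. Its argument "deltas" is text: rows parted by semicolons, each of 5 numbers parted by spaces: the opening, from -1 (shut) to 1 (fully open), so that 0 is half open, then the shift along the tool's x, y, z in units of 30 mm (1.0 is 30 mm), then the turn about the tool's z in units of 10 degrees (1.0 is 10 degrees). In form: jaw x y z turn; .... A call has 1 to 8 rows; each row is the pose to reach, as a shift and turn from the pose commanded when the call began, along the tool's axes at that moment; what a row does not reach only later rows make up. A row lasts 1/8 s, in which the tool goes at most 62.5 mm and 10.7 degrees, less where a joint would pass 70% of its speed; a pose out of reach is approached as far as the arm can. A call with a gripper value outside its range is refused whole. The fingers move at their own pace and stop on an object; "grip_force" is the grip in N (left out, the last holds). Time passes only in rows, so rows that repeat a pose let the fingers close. It gives the time, the measured TCP pose, the force, the opening and the grip force at its end, in the units of the state.
- sensors.get_state(): the state, without advancing time (a new reading comes with each control period).
- optics.capture(name): name is "scene" or "top" or "wrist"; returns (picture, depth): 400x640x3 uint8, blue, green, red; 400x640 float32, m along the optical axis (not along the pixel's ray), 0 where there is no reading.
- optics.get_calibration(name): a dict with "K" (3x3 intrinsics, pixels), "extrinsics" (4x4, takes a point from camera to world coordinates). Camera axes: x right, y up, looking along -z (the intrinsics and any distortion apply to the point x, -y, -z); pixel columns grow to the right and rows downward; lengths in m; the calibration is good to about 2 mm. A picture is of the moment at which its call begins: read the wrist's pose just before it. get_calibration takes no time and is no camera call; for the wrist camera it gives the pose at the moment of the call.
- r.close_job(): hands the job in; it is judged then, once.
The state is a dict: "clock": time; "joints": joint angles; "joint_velocities": joint speeds; "joint_efforts": joint torques, N m; "tcp_pos": TCP position; "tool_rot": TCP orientation; "ft_force": force on the tool from outside, world axes, zero at the start; "torque": the same for the moment, N m; "grip_width": finger opening in m; "gripper_force": force on a finger pad.
Only numpy, scipy, OpenCV 4.12 (cv2) and the standard library are available. Lean on these libraries where they do the work, as an engineer would, in place of code of your own. Each camera call takes 0.05 s, during which the arm holds its last target. There are 200 camera calls.

## Working session

There is one attempt and no reset: what is moved stays moved. The work goes in short steps, Python scripts to look and compute and a tool call to move; the robot and the scene stay as the last step left them, time stands still between calls to the robot, and variables do not carry over. Pictures are saved under pics/ and viewed, at most 14 in all, crops included, and the job is handed in when it is done.

Besides the shell and the picture viewer there is one more tool, called in YAML: its name, and indented under it one key for each argument. carry_out: Moves the arm, as the interface text tells. Its arguments: {"type":"object","properties":{"deltas":{"type":"string"},"grip_force":{"type":"number"}},"required":["deltas"]}

```bash
mkdir -p pics; cat > h.py <<'E'
import numpy as np, cv2
from plant import sensors, optics, r
def cap(n):
    c=optics.get_calibration(n); p,d=optics.capture(n); return p,d,np.array(c["K"]),np.array(c["extrinsics"])
def cloud(d,K,T):
    v,u=np.mgrid[:d.shape[0],:d.shape[1]]
    P=np.stack([(u-K[0,2])/K[0,0]*d,-(v-K[1,2])/K[1,1]*d,-d],-1)
    return P@T[:3,:3].T+T[:3,3]
E
python3 - <<'E'
from h import *
s=sensors.get_state();print(s)
for n in("top","scene"):
    p,d,K,T=cap(n);cv2.imwrite(f"pics/{n}0.png",p);np.savez(f"{n}0.npz",p=p,d=d,K=K,T=T);print(n,K,T,optics.get_calibration(n).keys())
E
```

```text
{'clock': 0.0, 'joints': array([-8.36912500e-01,  3.59322527e-01,  1.10207467e-02, -3.77845959e-04,
       -1.22413590e+00, -2.88097104e-01]), 'joint_velocities': array([-0.00041896,  0.00042652,  0.00147184, -0.00041873, -0.00114701,
        0.00055144]), 'joint_efforts': array([-2.89331047e-04, -5.83323598e+01,  2.93412513e+01,  6.93683133e+00,
       -5.96766142e-03, -2.49022912e-05]), 'tcp_pos': array([ 0.29093083, -0.60882821,  0.40378351]), 'tool_rot': array([-2.46402655e-04, -2.20989508e-01,  9.75275824e-01,  8.02711176e-04]), 'ft_force': array([ 0.09115646,  0.04849528, -0.00880477]), 'torque': array([-0.02144879, -0.00016983,  0.02958357]), 'gripper_force': 0.0, 'grip_width': 0.08568228395348633}
top [[517.36202584   0.         325.88957008]
 [  0.         517.36202584 204.78346113]
 [  0.           0.           1.        ]] [[ 1.75847618e-04  9.97727139e-01 -6.73834254e-02  3.38874905e-01]
 [-9.99947207e-01 -5.16851341e-04 -1.02623893e-02 -1.49913521e-03]
 [-1.02738915e-02  6.73816726e-02  9.97674374e-01  1.32041290e+00]
 [ 0.00000000e+00  0.00000000e+00  0.00000000e+00  1.00000000e+00]] dict_keys(['K', 'extrinsics'])
scene [[470.67029312   0.         316.52424313]
 [  0.         470.67029312 197.4596266 ]
 [  0.           0.           1.        ]] [[ 0.51846665 -0.56939861  0.63794792  1.1349624 ]
 [ 0.85503871  0.33644224 -0.39460794 -0.46620411]
 [ 0.01005658  0.75006123  0.66129193  0.8151297 ]
 [ 0.          0.          0.          1.        ]] dict_keys(['K', 'extrinsics'])
```

View pics/top0.png

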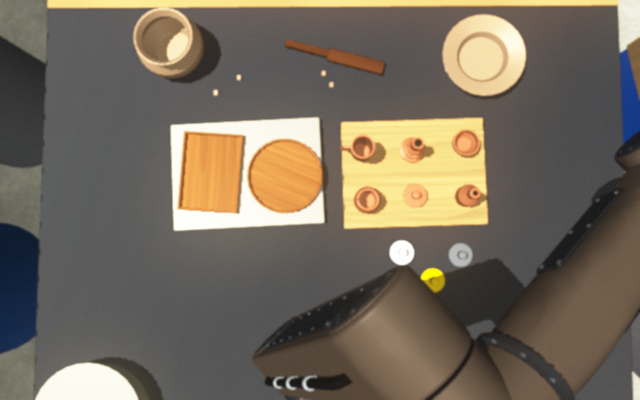

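View pics/scene0.png

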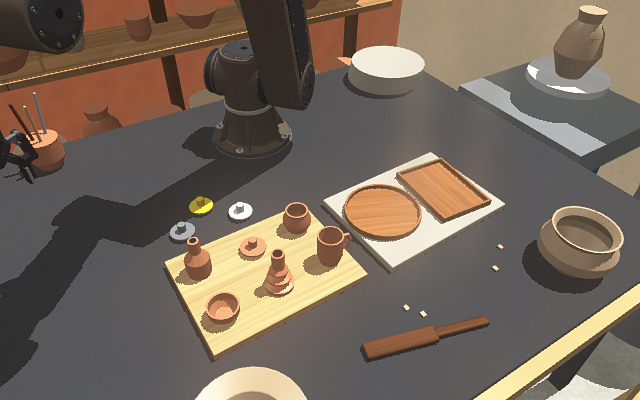

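The top view shows mug (362,149), candlestick (413,149), bowl (466,143), jar (368,200), terracotta lid (415,195) and bottle (469,196) on the board. The rectangular tray is at (211,172) and the round one at (286,176). The white (401,252), grey (460,255) and yellow (432,280) lids stand off the board and are decoys. The scene view agrees, with the terracotta lid at (252,247).

```bash
cat >> h.py <<'E'
def ray(uv,z,K,T):
    u,v=uv; D=T[:3,:3]@np.array([(u-K[0,2])/K[0,0],-(v-K[1,2])/K[1,1],-1]); C=T[:3,3]; return C+D*(z-C[2])/D[2]
E
python3 - <<'E'
from h import *
for n,seeds in (("top",dict(mug=(362,149),candle=(413,149),bowl=(466,143),jar=(368,200),lid=(415,195),bottle=(469,196))),("scene",dict(mug=(331,246),candle=(278,272),bowl=(223,308),jar=(296,218),lid=(252,247),bottle=(197,258)))):
    f=np.load(n+"0.npz");p,d,K,T=(f[k] for k in "pdKT");P=cloud(d,K,T)
    H=dict(mug=.078,candle=.098,bowl=.036,jar=.058,lid=.014,bottle=.098)
    for k,(u,v) in seeds.items():
        # rough centre, then points near the top height
        c=ray((u,v),.02+H[k]/2,K,T)[:2]
        near=np.hypot(P[...,0]-c[0],P[...,1]-c[1])<.06
        zt=.02+H[k]; m=near&(abs(P[...,2]-zt)<.006)
        if m.sum()<5: print(n,k,"few",m.sum(),P[...,2][near].max());continue
        q=P[m]; ys,xs=np.nonzero(m); (cu,cv_),rr=cv2.minEnclosingCircle(np.stack([xs,ys],-1).astype(np.float32))
        print(n,k,m.sum(),"zmed",np.median(q[:,2]).round(4),"mid",((q[:,:2].min(0)+q[:,:2].max(0))/2).round(4),"ext",np.ptp(q[:,:2],axis=0).round(3),"circ",ray((cu,cv_),zt,K,T)[:2].round(4),"ztop",P[...,2][near].max().round(3))
f=np.load("top0.npz");p,d,K,T=(f[k] for k in "pdKT");P=cloud(d,K,T)
hsv=cv2.cvtColor(p,cv2.COLOR_BGR2HSV); m=cv2.inRange(hsv,(5,100,80),(25,255,255)); m[:, :165]=0;m[:,330:]=0;m[:110]=0;m[240:]=0
for c in cv2.findContours(m,cv2.RETR_EXTERNAL,cv2.CHAIN_APPROX_NONE)[0]:
    if cv2.contourArea(c)<500: continue
    w=np.array([ray(q[0],.036,K,T)[:2] for q in c],np.float32)
    print(cv2.contourArea(c),"rect",cv2.minAreaRect(w),"circ",cv2.minEnclosingCircle(w))
    mm=np.zeros_like(m);cv2.drawContours(mm,[c],-1,255,-1);mm=cv2.erode(mm,np.ones((15,15)));print("floor z",np.median(P[...,2][mm>0]))
s=sensors.get_state()
w,d2,K2,T2=cap("wrist");print(K2,T2)
big=cv2.resize(p[110:300,335:495],None,fx=3,fy=3,interpolation=cv2.INTER_CUBIC);cv2.imwrite("pics/crop.png",big)
E
```

```text
top mug 134 zmed 0.0981 mid [ 0.5619 -0.0762] ext [0.056 0.055] circ [ 0.5615 -0.0752] ztop 0.104
top candle 112 zmed 0.1192 mid [ 0.5662 -0.2028] ext [0.027 0.028] circ [ 0.5666 -0.2028] ztop 0.125
top bowl 149 zmed 0.0562 mid [ 0.5796 -0.3328] ext [0.064 0.065] circ [ 0.5799 -0.3322] ztop 0.064
top jar 142 zmed 0.0777 mid [ 0.4379 -0.0877] ext [0.051 0.053] circ [ 0.4376 -0.0878] ztop 0.085
top lid 381 zmed 0.0342 mid [ 0.4456 -0.212 ] ext [0.095 0.064] circ [ 0.4451 -0.2102] ztop 0.06
top bottle 82 zmed 0.1193 mid [ 0.4485 -0.3349] ext [0.021 0.023] circ [ 0.4485 -0.3336] ztop 0.678
scene mug 188 zmed 0.0965 mid [ 0.5607 -0.0754] ext [0.058 0.059] circ [ 0.5639 -0.0783] ztop 0.101
scene candle 141 zmed 0.1175 mid [ 0.5648 -0.2035] ext [0.031 0.028] circ [ 0.5674 -0.2047] ztop 0.122
scene bowl 267 zmed 0.0548 mid [ 0.578 -0.333] ext [0.067 0.065] circ [ 0.5812 -0.3338] ztop 0.058
scene jar 151 zmed 0.0769 mid [ 0.4351 -0.0893] ext [0.056 0.053] circ [ 0.44   -0.0912] ztop 0.081
scene lid 352 zmed 0.0336 mid [ 0.4481 -0.209 ] ext [0.062 0.06 ] circ [ 0.4519 -0.2104] ztop 0.058
scene
[... 224 characters left out ...]
.4990461468696594, 0.11024738103151321), 0.09908963739871979)
floor z 0.026596443267836722
4563.0 rect ((0.5094954967498779, 0.3010441064834595), (0.1513265073299408, 0.19671744108200073), 86.14190673828125) circ ((0.5097082853317261, 0.3002832531929016), 0.12222401797771454)
floor z 0.02655727858347423
[[287.3426052    0.         318.37440236]
 [  0.         287.3426052  204.72812096]
 [  0.           0.           1.        ]] [[-4.31452660e-01 -8.61399027e-01 -2.68030442e-01  2.22109410e-01]
 [ 9.02135277e-01 -4.11727066e-01 -1.28968078e-01 -6.42944016e-01]
 [ 7.37589376e-04 -2.97443338e-01  9.54739188e-01  3.73324429e-01]
 [ 0.00000000e+00  0.00000000e+00  0.00000000e+00  1.00000000e+00]]
```

View pics/crop.png

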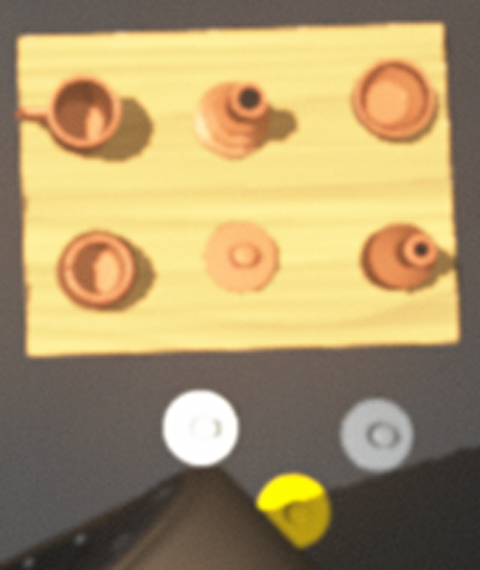

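The crop confirms the lid: terracotta, at crop (242,255), standing on the board. The white, grey and yellow look-alikes are on the table below it. Heights match to about 1 mm. I start with the bottle, turning the jaws to world y.

carry_out:
  deltas: "1 -1.5 1 0 0.5; 1 -3 2 0 1; 1 -4.5 3.1 0 1.5; 1 -6 4.15 0 2; 1 -7.5 5.2 0 2.55; 1 -8.68 6 0 2.55; 1 -8.68 6 0 2.55; 1 -8.68 6 0 2.55"
  grip_force: 40

```text
clock: 1.15
tcp_pos: [0.4484, -0.3342, 0.4046]
tool_rot: [-0.0, -0.001, 1.0, 0.0]
ft_force: [-0.3, -0.2, 0.6]
grip_width: 0.0852
gripper_force: 0.0
```

```bash
cat >> h.py <<'E'
from scipy.spatial.transform import Rotation as Ro
def go(x,y,z):
    s=sensors.get_state(); q=s["tool_rot"]; M=Ro.from_quat([q[1],q[2],q[3],q[0]]).as_matrix()
    print("t",s["clock"],"tcp",s["tcp_pos"].round(4),"yang",np.degrees(np.arctan2(M[1,1],M[0,1])).round(2),"tilt",M[2,:2].round(3),"units",(M.T@(np.array([x,y,z])-s["tcp_pos"])/.03).round(3))
E
python3 - <<'E'
from h import *
go(.4485,-.3345,.259)
w,d,K,T=cap("wrist");cv2.imwrite("pics/w1.png",w);P=cloud(d,K,T)
def top(n,zt,c,rad=.06):
    m=(abs(P[...,2]-zt)<.005)&(np.hypot(P[...,0]-c[0],P[...,1]-c[1])<rad)
    q=P[m]
    if len(q)>5: print(n,len(q),((q[:,:2].min(0)+q[:,:2].max(0))/2).round(4),np.ptp(q[:,:2],axis=0).round(3),np.median(q[:,2]).round(4))
top("bottle",.118,(.4485,-.3345),.03)
top("bowl",.056,(.58,-.333),.045);top("lid",.034,(.446,-.21),.04);top("candle",.118,(.566,-.203),.03)
# round tray fit
f=np.load("top0.npz");p,d,K,T=(f[k] for k in "pdKT");P=cloud(d,K,T)
hsv=cv2.cvtColor(p,cv2.COLOR_BGR2HSV); m=cv2.inRange(hsv,(5,100,60),(25,255,255)); m[:, :165]=0;m[:,327:]=0;m[:110]=0;m[240:]=0
m=cv2.morphologyEx(m,cv2.MORPH_OPEN,np.ones((9,9)))
for c in cv2.findContours(m,cv2.RETR_EXTERNAL,cv2.CHAIN_APPROX_NONE)[0]:
    if cv2.contourArea(c)<500: continue
    w=np.array([ray(q[0],.036,K,T)[:2] for q in c],np.float32)
    print(cv2.minAreaRect(w),cv2.fitEllipse(w),w.min(0),w.max(0))
E
```

```text
t 1.15 tcp [ 0.4484 -0.3342  0.4046] yang 90.09 tilt [0. 0.] units [-0.006 -0.01   4.853]
bottle 503 [ 0.4466 -0.336 ] [0.023 0.022] 0.1182
bowl 581 [ 0.5778 -0.334 ] [0.065 0.065] 0.0556
lid 1561 [ 0.4481 -0.2105] [0.058 0.06 ] 0.0341
((0.4995097517967224, 0.11287922412157059), (0.18367473781108856, 0.1878689080476761), 0.03164378181099892) ((0.49968570470809937, 0.11411196738481522), (0.18355919420719147, 0.18876995146274567), 173.94837951660156) [0.4076775  0.01893543] [0.5913365  0.20682533]
((0.5094954967498779, 0.3010441064834595), (0.1513265073299408, 0.19671744108200073), 86.14190673828125) ((0.5091001391410828, 0.3011167645454407), (0.17282992601394653, 0.23299814760684967), 86.58322143554688) [0.407726   0.22224465] [0.6096028  0.38120806]
```

View pics/w1.png

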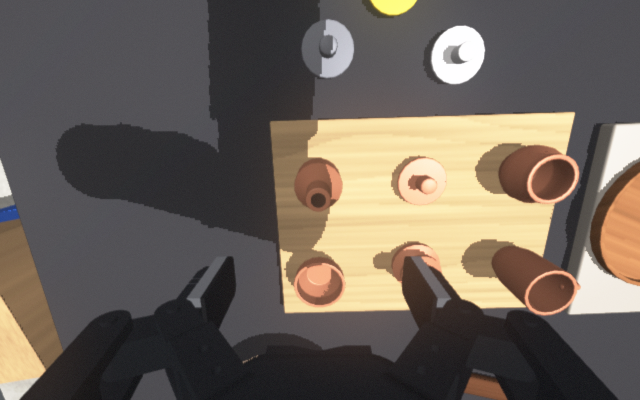

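The wrist view shows the bottle neck at (318,199), below and between the open fingers at (210,300) and (430,290), with the lid at (422,182). I descend, grip and lift the bottle.

carry_out:
  deltas: "1 0.03 -0.03 1.5 0; 1 0.03 -0.03 3 0; 1 0.03 -0.03 4.2 0; 1 0.03 -0.03 4.85 0; 1 0.03 -0.03 4.85 0; -1 0.03 -0.03 4.85 0; -1 0.03 -0.03 4.85 0; -1 0.03 -0.03 4.85 0"
  grip_force: 40

```text
clock: 2.2
tcp_pos: [0.4476, -0.3354, 0.2601]
tool_rot: [0.001, -0.0, 1.0, -0.0]
ft_force: [-0.4, 0.1, 0.7]
grip_width: 0.032
gripper_force: 0.0
```

carry_out:
  deltas: "-1 0 0 0 0; -1 0 0 0 0; -1 0 0 0 0; -1 0 0 0 0; -1 0 0 0 0; -1 0 0 -0.2 0; -1 0 0 -0.5 0; -1 0 0 -0.5 0"

```text
clock: 3.2
tcp_pos: [0.4477, -0.3353, 0.275]
tool_rot: [0.001, -0.0, 1.0, -0.0]
ft_force: [0.2, -0.3, -3.2]
grip_width: 0.0232
gripper_force: 39.5
```

carry_out:
  deltas: "-1 0 0 -0.4 0; -1 0 0 -1 0; -1 0 0 -1.7 0; -1 0 0 -2.4 0; -1 0 0 -3.1 0; -1 0 0 -3.6 0; -1 0 0 -3.9 0; -1 0 0 -4 0"

```text
clock: 4.2
tcp_pos: [0.4474, -0.3352, 0.3945]
tool_rot: [0.0, -0.0, 1.0, 0.0]
ft_force: [-1.0, -0.3, -2.8]
grip_width: 0.0229
gripper_force: 39.6
```

carry_out:
  deltas: "-1 -0.06 0.4 0 0; -1 -0.2 1.2 0 0; -1 -0.37 2.2 0 0; -1 -0.54 3.2 0 0; -1 -0.71 4.2 0 0; -1 -0.88 5.2 0 0; -1 -1.04 6.2 0 0; -1 -1.21 7.2 0 0"

```text
clock: 5.2
tcp_pos: [0.4833, -0.1177, 0.3935]
tool_rot: [-0.001, -0.0, 1.0, 0.0]
ft_force: [-0.1, -0.1, -2.5]
grip_width: 0.0232
gripper_force: 39.6
```

carry_out:
  deltas: "-1 -0.17 1 0 0; -1 -0.34 2 0 0; -1 -0.51 3 0 0; -1 -0.67 4 0 0; -1 -0.84 5 0 0; -1 -1.01 6 0 0; -1 -1.18 7 0 0; -1 -1.35 8 0 0"

```text
clock: 6.2
tcp_pos: [0.5234, 0.1222, 0.3934]
tool_rot: [-0.001, -0.0, 1.0, -0.0]
ft_force: [0.6, -0.3, -2.8]
grip_width: 0.0229
gripper_force: 39.6
```

carry_out:
  deltas: "-1 -0.17 1 0 0; -1 -0.34 2 0 0; -1 -0.51 3 0 0; -1 -0.67 4 0 0; -1 -0.8 4.9 0 0; -1 -0.9 5.5 0 0; -1 -1 5.9 0 0; -1 -1 5.9 0 0"

```text
clock: 7.2
tcp_pos: [0.554, 0.2984, 0.3939]
tool_rot: [-0.0, -0.001, 1.0, -0.0]
ft_force: [-0.7, -0.7, -2.7]
grip_width: 0.023
gripper_force: 39.7
```

```bash
python3 - <<'E'
from h import *
go(.5545,.298,.267)
w,d,K,T=cap("wrist");cv2.imwrite("pics/w2.png",w)
t,d,K,T=cap("top")
P=cloud(d,K,T)
m=cv2.inRange(cv2.cvtColor(w,cv2.COLOR_BGR2HSV),(5,100,60),(25,255,255))
E
```

```text
t 7.2 tcp [0.554  0.2984 0.3939] yang 90.06 tilt [ 0. -0.] units [-0.02  -0.011  4.229]
```

View pics/w2.png

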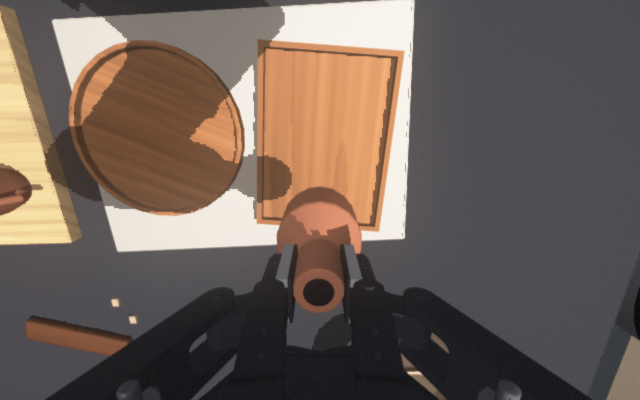

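The bottle hangs upright between the pads at (318,270), over the far half of the rectangular tray (258–400, 40–230). I lower it.

carry_out:
  deltas: "-1 0 0 0.5 0; -1 0 0 1.2 0; -1 0 0 2 0; -1 0 0 2.8 0; -1 0 0 3.4 0; -1 0 0 3.8 0; -1 0 0 4 0; -1 0 0 4.1 0"

```text
clock: 8.3
tcp_pos: [0.5539, 0.2979, 0.2713]
tool_rot: [0.0, -0.0, 1.0, 0.0]
ft_force: [-0.8, -0.5, -2.4]
grip_width: 0.0232
gripper_force: 39.6
```

carry_out:
  deltas: "-1 0 0 0.03 0; -1 0 0 0.06 0; -1 0 0 0.09 0; -1 0 0 0.12 0; -1 0 0 0.12 0; -1 0 0 0.12 0"

```text
clock: 9.05
tcp_pos: [0.5538, 0.2979, 0.2677]
tool_rot: [0.0, -0.0, 1.0, 0.0]
ft_force: [0.5, 0.6, -2.7]
grip_width: 0.0229
gripper_force: 39.6
```

carry_out:
  deltas: "-1 0 0 0.02 0; -1 0 0 0.04 0; -1 0 0 0.06 0; -1 0 0 0.06 0; -1 0 0 0.06 0"

```text
clock: 9.68
tcp_pos: [0.5538, 0.2978, 0.2661]
tool_rot: [0.0, -0.0, 1.0, 0.0]
ft_force: [-0.7, -0.2, 0.9]
grip_width: 0.0233
gripper_force: 40.0
```

Contact with the tray floor. I release, lift and travel to the jar.

carry_out:
  deltas: "-0.6 0 0 0 0; -0.3 0 0 0 0; 0 0 0 0 0; 0 0 0 0 0; 0 0 0 0 0; 0 0 0 -1 0; 0 0 0 -2.5 0; 0 0 0 -4 0"

```text
clock: 10.68
tcp_pos: [0.5537, 0.2978, 0.387]
tool_rot: [-0.0, -0.0, 1.0, -0.0]
ft_force: [1.4, 0.9, -0.6]
grip_width: 0.0429
gripper_force: 0.0
```

carry_out:
  deltas: "0 0 0 -0.4 0; 1 0.5 -1.65 -0.4 0; 1 1 -3.3 -0.4 0; 1 1.5 -4.95 -0.4 0; 1 2 -6.6 -0.4 0; 1 2.5 -8.25 -0.4 0; 1 3 -9.9 -0.4 0; 1 3.4 -11.5 -0.4 0"

```text
clock: 11.68
tcp_pos: [0.451, -0.0487, 0.3975]
tool_rot: [-0.0, -0.0, 1.0, 0.0]
ft_force: [2.0, -0.2, 1.1]
grip_width: 0.0852
gripper_force: 0.0
```

carry_out:
  deltas: "1 0.4 -1 0 0; 1 0.5 -1.4 0 0; 1 0.5 -1.4 0 0"

```text
clock: 12.05
tcp_pos: [0.437, -0.0896, 0.3976]
tool_rot: [-0.0, 0.0, 1.0, 0.0]
ft_force: [0.3, 1.0, 0.5]
grip_width: 0.0854
gripper_force: 0.0
```

```bash
cat >> h.py <<'E'
def top(P,n,zt,c,rad=.06):
    m=(abs(P[...,2]-zt)<.005)&(np.hypot(P[...,0]-c[0],P[...,1]-c[1])<rad)
    q=P[m]
    if len(q)>5: print(n,len(q),((q[:,:2].min(0)+q[:,:2].max(0))/2).round(4),np.ptp(q[:,:2],axis=0).round(3),np.median(q[:,2]).round(4))
E
python3 - <<'E'
from h import *
go(.437,-.0885,.192)
w,d,K,T=cap("wrist");P=cloud(d,K,T)
top(P,"jar",.078,(.4365,-.0885),.035);top(P,"lid",.034,(.446,-.21),.035)
top(P,"bottle",.124,(.554,.298),.03)
w,d,K,T=cap("top");P=cloud(d,K,T)
top(P,"bottle top",.124,(.554,.298),.03);top(P,"jar",.078,(.4365,-.0885),.035)
E
```

```text
t 12.05 tcp [ 0.437  -0.0896  0.3976] yang 89.97 tilt [0. 0.] units [-0.     0.036  6.854]
jar 738 [ 0.436  -0.0894] [0.054 0.052] 0.0779
lid 1577 [ 0.4485 -0.2097] [0.059 0.059] 0.0342
bottle top 83 [0.5544 0.2978] [0.022 0.021] 0.1245
jar 6 [ 0.4138 -0.096 ] [0.003 0.013] 0.078
```

carry_out:
  deltas: "1 0.02 0.02 1.5 0; 1 0.02 0.02 3 0; 1 0.02 0.02 4.3 0; 1 0.02 0.02 5.4 0; 1 0.02 0.02 6.2 0; 1 0.02 0.02 6.65 0; 1 0.02 0.02 6.65 0; 0.5 0.02 0.02 6.65 0"

```text
clock: 13.15
tcp_pos: [0.437, -0.0881, 0.1987]
tool_rot: [0.0, -0.001, 1.0, -0.0]
ft_force: [-0.7, 0.8, -0.4]
grip_width: 0.0695
gripper_force: 0.0
```

carry_out:
  deltas: "0.2 0 0 0 0; -1 0 0 0 0; -1 0 0 0 0; -1 0 0 0 0; -1 0 0 0 0; -1 0 0 0 0; -1 0 0 0 0; -1 0 0 0 0"

```text
clock: 14.15
tcp_pos: [0.4369, -0.0883, 0.1994]
tool_rot: [0.001, -0.001, 1.0, 0.0]
ft_force: [-2.0, 3.7, 5.8]
grip_width: 0.0653
gripper_force: 43.5
```

carry_out:
  deltas: "-1 0 0 -0.1 0; -1 0 0 -0.3 0; -1 0 0 -0.5 0; -1 0 0 -0.5 0"

```text
clock: 14.65
tcp_pos: [0.4367, -0.0886, 0.2139]
tool_rot: [0.001, -0.0, 1.0, 0.0]
ft_force: [0.4, -0.6, -2.1]
grip_width: 0.0649
gripper_force: 44.7
```

carry_out:
  deltas: "-1 0 0 -0.4 0; -1 0 0 -1.1 0; -1 0 0 -1.9 0; -1 0 0 -2.7 0; -1 0 0 -3.3 0; -1 0 0 -3.7 0; -1 0 0 -3.9 0; -1 0 0 -4 0"

```text
clock: 15.65
tcp_pos: [0.4363, -0.0887, 0.3333]
tool_rot: [-0.0, -0.0, 1.0, 0.0]
ft_force: [0.1, -0.4, -1.7]
grip_width: 0.0655
gripper_force: 45.0
```

carry_out:
  deltas: "-1 -0.03 0.4 0 0; -1 -0.08 1.2 0 0; -1 -0.15 2.2 0 0; -1 -0.22 3.2 0 0; -1 -0.3 4.2 0 0; -1 -0.37 5.2 0 0; -1 -0.44 6.2 0 0; -1 -0.5 7.2 0 0"

```text
clock: 16.65
tcp_pos: [0.451, 0.1289, 0.3327]
tool_rot: [-0.001, -0.0, 1.0, -0.0]
ft_force: [-0.0, -0.9, -2.1]
grip_width: 0.0651
gripper_force: 45.0
```

carry_out:
  deltas: "-1 -0.08 1 0 0; -1 -0.15 2 0 0; -1 -0.22 3 0 0; -1 -0.3 4 0 0; -1 -0.36 4.9 0 0; -1 -0.4 5.5 0 0; -1 -0.43 5.9 0 0; -1 -0.43 5.9 0 0"

```text
clock: 17.65
tcp_pos: [0.4641, 0.3048, 0.333]
tool_rot: [-0.0, -0.001, 1.0, -0.0]
ft_force: [-0.8, 0.5, -1.9]
grip_width: 0.0651
gripper_force: 45.0
```

```bash
python3 - <<'E'
from h import *
go(.4645,.304,.207)
w,d,K,T=cap("wrist");P=cloud(d,K,T);cv2.imwrite("pics/w3.png",w)
s=sensors.get_state();z=s["tcp_pos"][2]-.1994+.078
for a in(-.004,0): top(P,"jar",z+a,s["tcp_pos"][:2],.035)
E
```

```text
t 17.65 tcp [0.4641 0.3048 0.333 ] yang 90.06 tilt [ 0. -0.] units [-0.016 -0.025  4.201]
jar 5122 [0.4594 0.3037] [0.048 0.069] 0.211
jar 4069 [0.4567 0.3036] [0.042 0.068] 0.2114
```

View pics/w3.png

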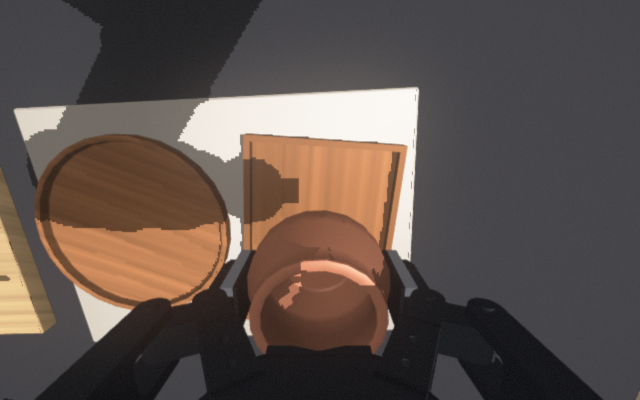

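The jar hangs upright between the pads at (320,300), over the near half of the tray, with the rim seen at (248–400, 135). I lower it.

carry_out:
  deltas: "-1 0 0 0.5 0; -1 0 0 1.2 0; -1 0 0 2 0; -1 0 0 2.8 0; -1 0 0 3.4 0; -1 0 0 3.8 0; -1 0 0 4 0; -1 0 0 4.1 0"

```text
clock: 18.7
tcp_pos: [0.4642, 0.3043, 0.2102]
tool_rot: [0.0, -0.0, 1.0, 0.0]
ft_force: [0.8, 0.5, -1.1]
grip_width: 0.0654
gripper_force: 45.0
```

carry_out:
  deltas: "-1 0 0 0.02 0; -1 0 0 0.05 0; -1 0 0 0.08 0; -1 0 0 0.1 0; -1 0 0 0.1 0"

```text
clock: 19.32
tcp_pos: [0.4641, 0.3044, 0.2073]
tool_rot: [-0.0, -0.0, 1.0, 0.0]
ft_force: [-0.9, 0.4, -1.5]
grip_width: 0.0652
gripper_force: 45.0
```

carry_out:
  deltas: "-1 0 0 0.02 0; -1 0 0 0.04 0; -1 0 0 0.05 0; -1 0 0 0.05 0; -1 0 0 0.05 0"

```text
clock: 19.95
tcp_pos: [0.4641, 0.3044, 0.2058]
tool_rot: [0.0, -0.0, 1.0, -0.0]
ft_force: [-0.3, 0.7, -2.5]
grip_width: 0.0648
gripper_force: 45.0
```

carry_out:
  deltas: "-1 0 0 0.02 0; -1 0 0 0.04 0; -1 0 0 0.04 0; -1 0 0 0.04 0"

```text
clock: 20.45
tcp_pos: [0.4641, 0.3044, 0.2054]
tool_rot: [0.0, -0.0, 1.0, 0.0]
ft_force: [-2.9, -0.3, 7.2]
grip_width: 0.0653
gripper_force: 45.6
```

Contact. I release, lift and go to the lid.

carry_out:
  deltas: "0.5 0 0 0 0; 0.8 0 0 0 0; 1 0 0 0 0; 1 0 0 0 0; 1 0 0 0 0; 1 0 0 -1 0; 1 0 0 -2.5 0; 1 0 0 -4 0"

```text
clock: 21.45
tcp_pos: [0.464, 0.3043, 0.3257]
tool_rot: [-0.0, -0.0, 1.0, -0.0]
ft_force: [1.2, 0.7, 0.0]
grip_width: 0.0855
gripper_force: 0.0
```

carry_out:
  deltas: "1 0 0 -0.2 0; 1 0.05 -1.6 -0.2 0; 1 0.1 -3.2 -0.2 0; 1 0.15 -4.8 -0.2 0; 1 0.2 -6.4 -0.2 0; 1 0.25 -8 -0.2 0; 1 0.3 -9.6 -0.2 0; 1 0.35 -11.2 -0.2 0"

```text
clock: 22.45
tcp_pos: [0.4533, -0.0331, 0.3301]
tool_rot: [-0.0, -0.001, 1.0, -0.0]
ft_force: [0.1, 0.8, 0.6]
grip_width: 0.0855
gripper_force: 0.0
```

carry_out:
  deltas: "0.3 0.05 -1.6 0 0; 0 0.1 -3.2 0 0; 0 0.15 -4.8 0 0; 0 0.19 -5.95 0 0; 0 0.19 -5.95 0 0; 0 0.19 -5.95 0 0"

```text
clock: 23.2
tcp_pos: [0.448, -0.2101, 0.33]
tool_rot: [-0.001, 0.0, 1.0, 0.0]
ft_force: [0.5, -0.1, -0.6]
grip_width: 0.0424
gripper_force: 0.0
```

```bash
python3 - <<'E'
from h import *
go(.448,-.21,.208)
w,d,K,T=cap("wrist");P=cloud(d,K,T)
top(P,"lid",.034,(.446,-.21),.035);top(P,"knob",.056,(.446,-.21),.035)
w,d,K,T=cap("top");P=cloud(d,K,T)
top(P,"bottle",.124,(.554,.298),.03);top(P,"jar",.084,(.464,.304),.035)
E
```

```text
t 23.2 tcp [ 0.448  -0.2101  0.33  ] yang 89.99 tilt [0.001 0.   ] units [-5.000e-03  2.000e-03  4.065e+00]
lid 2434 [ 0.4484 -0.2104] [0.059 0.059] 0.0341
knob 369 [ 0.4481 -0.2096] [0.019 0.019] 0.0559
bottle 80 [0.5548 0.2979] [0.022 0.022] 0.1236
jar 135 [0.4644 0.3044] [0.051 0.054] 0.0839
```

carry_out:
  deltas: "0 0 0 0.8 0; 0 0 0 1.8 0; 0 0 0 2.7 0; 0 0 0 3.4 0; 0 0 0 3.8 0; 0 0 0 3.98 0; 0 0 0 3.98 0; -0.4 0 0 3.98 0"

```text
clock: 24.3
tcp_pos: [0.4486, -0.2101, 0.2119]
tool_rot: [0.001, -0.0, 1.0, -0.0]
ft_force: [-0.7, 0.3, -0.2]
grip_width: 0.0262
gripper_force: 0.0
```

carry_out:
  deltas: "-1 0 0 0 0; -1 0 0 0 0; -1 0 0 0 0; -1 0 0 0 0; -1 0 0 0 0; -1 0 0 0 0"
  grip_force: 40

```text
clock: 25.05
tcp_pos: [0.4486, -0.2102, 0.212]
tool_rot: [0.001, -0.0, 1.0, -0.0]
ft_force: [-1.8, 1.5, 6.3]
grip_width: 0.0183
gripper_force: 39.0
```

carry_out:
  deltas: "-1 0 0 -0.1 0; -1 0 0 -0.3 0; -1 0 0 -0.5 0; -1 0 0 -0.5 0"

```text
clock: 25.55
tcp_pos: [0.4485, -0.2102, 0.2268]
tool_rot: [0.001, -0.0, 1.0, -0.0]
ft_force: [0.5, 0.4, -0.3]
grip_width: 0.0179
gripper_force: 39.0
```

carry_out:
  deltas: "-1 0 0 -0.3 0; -1 0 0 -0.9 0; -1 0 0 -1.6 0; -1 0 0 -2.3 0; -1 0 0 -3 0; -1 0 0 -3.5 0; -1 0 0 -3.6 0; -1 0 0 -3.6 0"

```text
clock: 26.55
tcp_pos: [0.448, -0.2101, 0.3338]
tool_rot: [-0.0, -0.0, 1.0, 0.0]
ft_force: [-1.7, 1.2, -0.5]
grip_width: 0.0177
gripper_force: 39.1
```

```bash
python3 - <<'E'
from h import *
go(.4644,.3044,.4)
w,d,K,T=cap("wrist");P=cloud(d,K,T);cv2.imwrite("pics/w4.png",w)
s=sensors.get_state();print(s["ft_force"]);zz=s["tcp_pos"][2]-.212
m=(np.hypot(P[...,0]-.4485,P[...,1]+.21)<.034)&(abs(P[...,2]-.034-zz)<.006);q=P[m]
A=np.c_[q[:,:2]-[.4485,-.21],np.ones(len(q))];print(len(q),np.linalg.lstsq(A,q[:,2]-zz,rcond=None)[0],q.min(0),q.max(0))
E
```

```text
t 26.55 tcp [ 0.448  -0.2101  0.3338] yang 90.03 tilt [0. 0.] units [-0.554 17.15  -2.201]
[ 0.3030673   0.66295709 -1.8509165 ]
4088 [0.00847712 0.00015268 0.03453011] [ 0.41805289 -0.24085732  0.15080781] [ 0.4774493  -0.1817108   0.16147554]
```

View pics/w4.png

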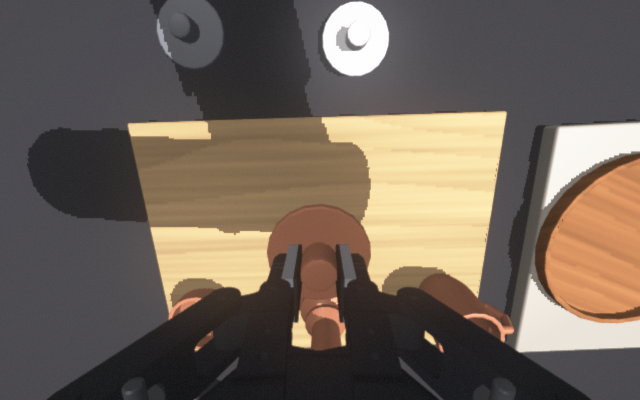

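The lid is held level by its knob at (318,265); the disc spans (267–370, 205–290). I carry it to the jar.

carry_out:
  deltas: "-1 0 0.4 0 0; -1 -0.03 1.2 0 0; -1 -0.07 2.2 0 0; -1 -0.1 3.2 0 0; -1 -0.13 4.2 0 0; -1 -0.16 5.2 0 0; -1 -0.2 6.2 0 0; -1 -0.23 7.2 0 0"

```text
clock: 27.6
tcp_pos: [0.4546, 0.0073, 0.3337]
tool_rot: [-0.0, -0.0, 1.0, -0.0]
ft_force: [-0.1, 0.0, -1.0]
grip_width: 0.0182
gripper_force: 39.1
```

carry_out:
  deltas: "-1 -0.03 1 0 0; -1 -0.07 2 0 0; -1 -0.1 3 0 0; -1 -0.13 4 0 0; -1 -0.16 5 0 0; -1 -0.2 6 0 0; -1 -0.23 7 0 0; -1 -0.26 8 0 0"

```text
clock: 28.6
tcp_pos: [0.462, 0.2472, 0.3336]
tool_rot: [-0.0, -0.001, 1.0, -0.0]
ft_force: [0.7, 0.5, -0.5]
grip_width: 0.0182
gripper_force: 39.1
```

carry_out:
  deltas: "-1 -0.03 0.9 0 0; -1 -0.05 1.5 0 0; -1 -0.05 1.9 0 0; -1 -0.05 1.95 0 0; -1 -0.05 1.95 0 0; -1 -0.05 1.95 0 0"

```text
clock: 29.35
tcp_pos: [0.4641, 0.3037, 0.3343]
tool_rot: [0.0, -0.0, 1.0, 0.0]
ft_force: [-0.0, -0.4, -0.4]
grip_width: 0.0181
gripper_force: 39.2
```

```bash
python3 - <<'E'
from h import *
go(.4644,.3044,.269)
w,d,K,T=cap("wrist");P=cloud(d,K,T)
s=sensors.get_state();c=s["tcp_pos"][:2];zz=s["tcp_pos"][2]-.212
top(P,"lid",.034+zz,c,.034);top(P,"jar",.084,c,.04);top(P,"bottle",.124,(.554,.298),.03)
E
```

```text
t 29.35 tcp [0.4641 0.3037 0.3343] yang 90.01 tilt [-0.  0.] units [-0.009  0.023  2.177]
lid 4072 [0.4638 0.3025] [0.059 0.059] 0.1564
jar 635 [0.4503 0.3032] [0.028 0.053] 0.0839
bottle 661 [0.5511 0.297 ] [0.022 0.023] 0.1243
```

carry_out:
  deltas: "-1 0 0.03 0.3 0; -1 0 0.03 0.7 0; -1 0 0.03 1.1 0; -1 0 0.03 1.45 0; -1 0 0.03 1.7 0; -1 0 0.03 1.9 0; -1 0 0.03 2 0; -1 0 0.03 2.05 0"

```text
clock: 30.4
tcp_pos: [0.4641, 0.3053, 0.2727]
tool_rot: [0.0, -0.0, 1.0, 0.0]
ft_force: [0.4, -0.3, -0.5]
grip_width: 0.0184
gripper_force: 39.2
```

carry_out:
  deltas: "-1 0 0 0.03 0; -1 0 0 0.06 0; -1 0 0 0.09 0; -1 0 0 0.1 0; -1 0 0 0.1 0"

```text
clock: 31.02
tcp_pos: [0.4641, 0.3053, 0.2697]
tool_rot: [-0.0, -0.0, 1.0, -0.0]
ft_force: [-0.5, -0.6, -1.3]
grip_width: 0.0181
gripper_force: 39.2
```

carry_out:
  deltas: "-1 0 0 0.02 0; -1 0 0 0.04 0; -1 0 0 0.06 0; -1 0 0 0.06 0; -1 0 0 0.06 0"

```text
clock: 31.65
tcp_pos: [0.4641, 0.3053, 0.2681]
tool_rot: [0.0, -0.0, 1.0, 0.0]
ft_force: [-0.8, -0.8, 3.2]
grip_width: 0.0183
gripper_force: 39.3
```

Contact at the expected seated height (0.268). I release, lift and go to the candlestick.

carry_out:
  deltas: "-0.7 0 0 0 0; -0.4 0 0 0 0; -0.1 0 0 0 0; 0 0 0 0 0; 0 0 0 0 0; 0 0 0 -1 0; 0 0 0 -2.5 0; 0 0 0 -4 0"

```text
clock: 32.65
tcp_pos: [0.464, 0.3052, 0.3891]
tool_rot: [-0.0, -0.0, 1.0, -0.0]
ft_force: [0.0, -0.1, 0.7]
grip_width: 0.0424
gripper_force: 0.0
```

carry_out:
  deltas: "0 0 0 -0.4 0; 0 -0.3 -1.6 -0.4 0; 0 -0.6 -3.2 -0.4 0; 0 -0.9 -4.8 -0.4 0; 0 -1.2 -6.4 -0.4 0; 0 -1.55 -8 -0.4 0; 0 -1.9 -9.6 -0.4 0; 0 -2.25 -11.2 -0.4 0"

```text
clock: 33.65
tcp_pos: [0.5318, -0.0322, 0.3994]
tool_rot: [-0.0, -0.0, 1.0, 0.0]
ft_force: [1.5, 1.6, 1.0]
grip_width: 0.043
gripper_force: 0.0
```

carry_out:
  deltas: "0 -0.35 -1.6 0 0; 0 -0.7 -3.2 0 0; 0 -1 -4.8 0 0; 0 -1.13 -5.75 0 0; 0 -1.13 -5.75 0 0; 0 -1.13 -5.75 0 0"

```text
clock: 34.4
tcp_pos: [0.5657, -0.2029, 0.3993]
tool_rot: [-0.0, -0.0, 1.0, 0.0]
ft_force: [-0.1, 0.1, 1.1]
grip_width: 0.0427
gripper_force: 0.0
```

```bash
python3 - <<'E'
from h import *
go(.5655,-.203,.261)
w,d,K,T=cap("wrist");P=cloud(d,K,T)
top(P,"candle",.118,(.5655,-.203),.03)
w,d,K,T=cap("top");P=cloud(d,K,T);cv2.imwrite("pics/t5.png",cv2.resize(w[110:240,165:500],None,fx=2.3,fy=2.3,interpolation=cv2.INTER_CUBIC))
top(P,"bottle",.124,(.554,.298),.03);top(P,"lid",.09,(.464,.304),.035);top(P,"knob",.112,(.464,.304),.035);top(P,"candle",.118,(.5655,-.203),.03)
E
```

```text
t 34.4 tcp [ 0.5657 -0.2029  0.3993] yang 90.02 tilt [0.001 0.   ] units [ 1.000e-03 -4.000e-03  4.609e+00]
candle 727 [ 0.5648 -0.2047] [0.027 0.027] 0.1185
bottle 77 [0.5541 0.2974] [0.021 0.022] 0.1244
lid 398 [0.4651 0.3057] [0.058 0.059] 0.0904
knob 53 [0.4651 0.3053] [0.018 0.02 ] 0.1124
candle 111 [ 0.5663 -0.2027] [0.027 0.027] 0.1187
```

View pics/t5.png

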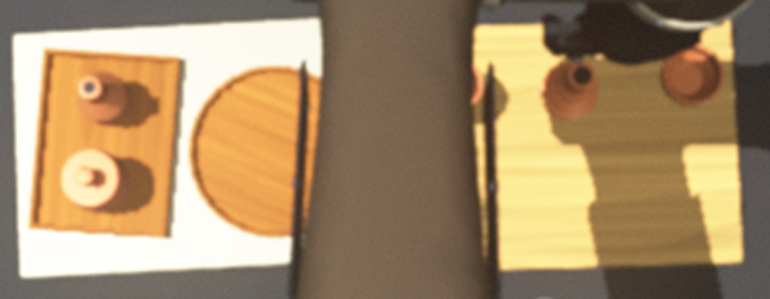

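The top crop shows the bottle at (95,90) and the jar with its lid seated at (90,178), both inside the rectangular tray. The lid disc's top measures 0.090, as it should. Now the candlestick.

carry_out:
  deltas: "0.3 0.02 -0.03 1 0; 0.3 0.02 -0.03 2.2 0; 0.3 0.02 -0.03 3.2 0; 0.3 0.02 -0.03 4 0; 0.3 0.02 -0.03 4.5 0; 0.3 0.02 -0.03 4.65 0; 0.3 0.02 -0.03 4.65 0; -0.2 0.02 -0.03 4.65 0"

```text
clock: 35.5
tcp_pos: [0.5656, -0.204, 0.2614]
tool_rot: [0.001, -0.0, 1.0, -0.0]
ft_force: [-0.4, 1.2, 0.1]
grip_width: 0.0387
gripper_force: 0.0
```

carry_out:
  deltas: "-1 0 0 0 0; -1 0 0 0 0; -1 0 0 0 0; -1 0 0 0 0; -1 0 0 0 0; -1 0 0 0 0; -1 0 0 0 0"

```text
clock: 36.38
tcp_pos: [0.5656, -0.204, 0.2613]
tool_rot: [0.001, -0.001, 1.0, -0.0]
ft_force: [0.1, 1.9, 5.3]
grip_width: 0.0256
gripper_force: 39.2
```

carry_out:
  deltas: "-1 0 0 -0.1 0; -1 0 0 -0.3 0; -1 0 0 -0.5 0; -1 0 0 -0.5 0"

```text
clock: 36.88
tcp_pos: [0.5654, -0.2041, 0.276]
tool_rot: [0.001, -0.0, 1.0, -0.0]
ft_force: [0.7, 0.4, -1.9]
grip_width: 0.0255
gripper_force: 39.4
```

carry_out:
  deltas: "-1 0 0 -0.4 0; -1 0 0 -1 0; -1 0 0 -1.7 0; -1 0 0 -2.4 0; -1 0 0 -3.1 0; -1 0 0 -3.6 0; -1 0 0 -3.9 0; -1 0 0 -4 0"

```text
clock: 37.88
tcp_pos: [0.5652, -0.204, 0.3957]
tool_rot: [0.0, -0.0, 1.0, 0.0]
ft_force: [0.3, 0.1, -2.9]
grip_width: 0.026
gripper_force: 39.5
```

carry_out:
  deltas: "-1 0.03 0.4 0 0; -1 0.09 1.2 0 0; -1 0.17 2.2 0 0; -1 0.24 3.2 0 0; -1 0.32 4.2 0 0; -1 0.4 5.2 0 0; -1 0.47 6.2 0 0; -1 0.55 7.2 0 0"

```text
clock: 38.88
tcp_pos: [0.548, 0.0134, 0.3946]
tool_rot: [-0.001, -0.0, 1.0, -0.0]
ft_force: [0.7, -0.0, -1.6]
grip_width: 0.0261
gripper_force: 39.5
```

carry_out:
  deltas: "-1 0.07 0.9 0 0; -1 0.14 1.8 0 0; -1 0.2 2.6 0 0; -1 0.24 3.1 0 0; -1 0.26 3.35 0 0; -1 0.26 3.37 0 0; -1 0.26 3.37 0 0"

```text
clock: 39.75
tcp_pos: [0.5407, 0.1126, 0.3954]
tool_rot: [-0.0, -0.0, 1.0, -0.0]
ft_force: [-0.4, 0.8, -2.2]
grip_width: 0.0259
gripper_force: 39.5
```

```bash
python3 - <<'E'
from h import *
go(.541,.113,.2673)
w,d,K,T=cap("wrist");P=cloud(d,K,T);cv2.imwrite("pics/w6.png",w)
m=(abs(P[...,2]-.036)<.003);m&=(np.hypot(P[...,0]-.4995,P[...,1]-.113)<.11)
q=P[m];print(len(q),q.min(0),q.max(0))
# circle fit on rim points, between 84 and 100 mm of the rough centre
r0=np.hypot(q[:,0]-.4995,q[:,1]-.113);q=q[(r0>.084)&(r0<.1)]
s=np.linalg.lstsq(np.c_[2*q[:,:2],np.ones(len(q))],(q[:,:2]**2).sum(1),rcond=None)[0];print("round",s[:2],np.sqrt(s[2]+s[0]**2+s[1]**2),len(q))
E
```

```text
t 39.75 tcp [0.5407 0.1126 0.3954] yang 90.02 tilt [ 0. -0.] units [-0.009  0.015  4.268]
2459 [0.40493208 0.02191791 0.03301092] [0.58039128 0.21062901 0.0386199 ]
round [0.49881669 0.11628608] 0.09103556149504613 2459
```

View pics/w6.png

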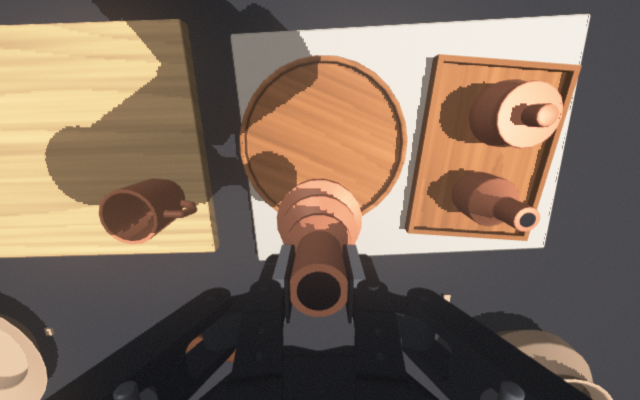

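The candlestick is upright at (318,250), above the far part of the round tray (240–405, 57–220). The lidded jar at (520,110) and bottle at (505,200) look right. I shift 2 mm in y and lower.

carry_out:
  deltas: "-1 0 0.08 0.5 0; -1 0 0.08 1.2 0; -1 0 0.08 2 0; -1 0 0.08 2.8 0; -1 0 0.08 3.4 0; -1 0 0.08 3.8 0; -1 0 0.08 4 0; -1 0 0.08 4.1 0"

```text
clock: 40.8
tcp_pos: [0.5409, 0.1154, 0.2723]
tool_rot: [0.0, -0.0, 1.0, -0.0]
ft_force: [0.6, 0.6, -2.6]
grip_width: 0.0256
gripper_force: 39.5
```

carry_out:
  deltas: "-1 0 0 0.03 0; -1 0 0 0.06 0; -1 0 0 0.09 0; -1 0 0 0.12 0; -1 0 0 0.12 0; -1 0 0 0.12 0"

```text
clock: 41.55
tcp_pos: [0.5407, 0.1154, 0.2688]
tool_rot: [0.0, -0.0, 1.0, 0.0]
ft_force: [-0.2, -0.2, -2.9]
grip_width: 0.0255
gripper_force: 39.5
```

carry_out:
  deltas: "-1 0 0 0.02 0; -1 0 0 0.04 0; -1 0 0 0.05 0; -1 0 0 0.05 0; -1 0 0 0.05 0"

```text
clock: 42.18
tcp_pos: [0.5407, 0.1154, 0.2674]
tool_rot: [0.0, -0.0, 1.0, -0.0]
ft_force: [-0.2, 0.5, -0.4]
grip_width: 0.0256
gripper_force: 39.8
```

carry_out:
  deltas: "-1 0 0 0.02 0; -1 0 0 0.02 0; -0.5 0 0 0.02 0; -0.2 0 0 0.02 0; 0.1 0 0 0.02 0; 0.1 0 0 0.02 0; 0.1 0 0 -1 0; 0.1 0 0 -2.5 0"

```text
clock: 43.18
tcp_pos: [0.5404, 0.1153, 0.3418]
tool_rot: [-0.002, -0.0, 1.0, -0.001]
ft_force: [0.3, 0.2, 0.1]
grip_width: 0.0469
gripper_force: 0.0
```

carry_out:
  deltas: "0.1 0 0 -1.2 0; 0.1 0 0 -1.9 0; 1 -0.13 -1.5 -1.9 0; 1 -0.26 -3 -1.9 0; 1 -0.4 -4.6 -1.9 0; 1 -0.53 -6.2 -1.9 0; 1 -0.67 -7.8 -1.9 0; 1 -0.8 -9.4 -1.9 0"

```text
clock: 44.18
tcp_pos: [0.5649, -0.1681, 0.3993]
tool_rot: [0.0, -0.0, 1.0, 0.0]
ft_force: [1.2, -0.7, 0.0]
grip_width: 0.0853
gripper_force: 0.0
```

carry_out:
  deltas: "1 -0.13 -1.5 0 0; 1 -0.26 -3 0 0; 1 -0.4 -4.5 0 0; 1 -0.46 -5.55 0 0; 1 -0.46 -5.55 0 0; 1 -0.46 -5.55 0 0"

```text
clock: 44.92
tcp_pos: [0.5787, -0.3329, 0.3989]
tool_rot: [-0.0, -0.0, 1.0, 0.0]
ft_force: [-0.1, -1.0, -0.6]
grip_width: 0.0853
gripper_force: 0.0
```

```bash
python3 - <<'E'
from h import *
go(.5785,-.3332,.19)
w,d,K,T=cap("wrist");P=cloud(d,K,T)
top(P,"bowl",.056,(.5785,-.333),.04)
w,d,K,T=cap("top");P=cloud(d,K,T)
top(P,"bowl",.056,(.5785,-.333),.04);top(P,"candle",.124,(.541,.115),.03)
E
```

```text
t 44.925 tcp [ 0.5787 -0.3329  0.3989] yang 90.01 tilt [0.001 0.   ] units [ 4.000e-03 -1.200e-02  6.964e+00]
bowl 675 [ 0.5779 -0.3347] [0.064 0.065] 0.0559
bowl 85 [ 0.5804 -0.3411] [0.064 0.047] 0.056
candle 107 [0.5422 0.1168] [0.027 0.026] 0.1247
```

carry_out:
  deltas: "1 0 -0.04 1.5 0; 1 0 -0.04 3 0; 1 0 -0.04 4.4 0; 1 0 -0.04 5.6 0; 1 0 -0.04 6.4 0; 1 0 -0.04 6.8 0; 1 0 -0.04 6.8 0; 0.5 0 -0.04 6.8 0"

```text
clock: 46.02
tcp_pos: [0.5795, -0.3342, 0.1966]
tool_rot: [0.001, -0.001, 1.0, -0.0]
ft_force: [0.3, 0.5, 1.1]
grip_width: 0.0697
gripper_force: 0.0
```

carry_out:
  deltas: "0.2 0 0 0 0; -1 0 0 0 0; -1 0 0 0 0; -1 0 0 0 0; -1 0 0 0 0; -1 0 0 0 0; -1 0 0 0 0; -1 0 0 0 0"

```text
clock: 47.02
tcp_pos: [0.5794, -0.3343, 0.1972]
tool_rot: [0.001, -0.001, 1.0, -0.0]
ft_force: [-0.6, 2.0, 6.1]
grip_width: 0.0633
gripper_force: 44.6
```

carry_out:
  deltas: "-1 0 0 -0.1 0; -1 0 0 -0.3 0; -1 0 0 -0.5 0; -1 0 0 -0.5 0"

```text
clock: 47.52
tcp_pos: [0.5791, -0.3344, 0.211]
tool_rot: [0.001, -0.0, 1.0, -0.0]
ft_force: [0.5, 1.0, -1.1]
grip_width: 0.063
gripper_force: 44.2
```

carry_out:
  deltas: "-1 0 0 -0.5 0; -1 0 0 -1.3 0; -1 0 0 -2.2 0; -1 0 0 -3.1 0; -1 0 0 -3.9 0; -1 0 0 -4.6 0; -1 0 0 -4.9 0; -1 0 0 -5 0"

```text
clock: 48.52
tcp_pos: [0.5787, -0.3342, 0.3609]
tool_rot: [0.0, -0.0, 1.0, -0.0]
ft_force: [0.5, 0.1, -2.1]
grip_width: 0.0631
gripper_force: 44.5
```

carry_out:
  deltas: "-1 0.11 0.4 0 0; -1 0.32 1.2 0 0; -1 0.59 2.2 0 0; -1 0.86 3.2 0 0; -1 1.13 4.2 0 0; -1 1.4 5.2 0 0; -1 1.67 6.2 0 0; -1 1.94 7.2 0 0"

```text
clock: 49.52
tcp_pos: [0.5195, -0.1169, 0.3594]
tool_rot: [-0.001, -0.0, 1.0, 0.0]
ft_force: [-0.2, 0.8, -1.7]
grip_width: 0.0631
gripper_force: 44.5
```

carry_out:
  deltas: "-1 0.27 1 0 0; -1 0.54 2 0 0; -1 0.81 3 0 0; -1 1.08 4 0 0; -1 1.35 5 0 0; -1 1.62 6 0 0; -1 1.84 6.8 0 0; -1 2 7.4 0 0"

```text
clock: 50.52
tcp_pos: [0.4592, 0.1047, 0.3596]
tool_rot: [-0.001, -0.001, 1.0, -0.0]
ft_force: [-0.6, 0.4, -1.5]
grip_width: 0.063
gripper_force: 44.5
```

carry_out:
  deltas: "-1 0.11 0.37 0 0; -1 0.11 0.37 0 0; -1 0.11 0.37 0 0"

```text
clock: 50.9
tcp_pos: [0.4569, 0.1144, 0.3601]
tool_rot: [-0.0, -0.0, 1.0, -0.0]
ft_force: [0.2, 0.3, -0.2]
grip_width: 0.0634
gripper_force: 44.5
```

```bash
python3 - <<'E'
from h import *
go(.4575,.115,.2032)
w,d,K,T=cap("wrist");cv2.imwrite("pics/w7.png",w)
E
```

```text
t 50.9 tcp [0.4569 0.1144 0.3601] yang 90.04 tilt [ 0. -0.] units [-0.022  0.02   5.229]
```

View pics/w7.png

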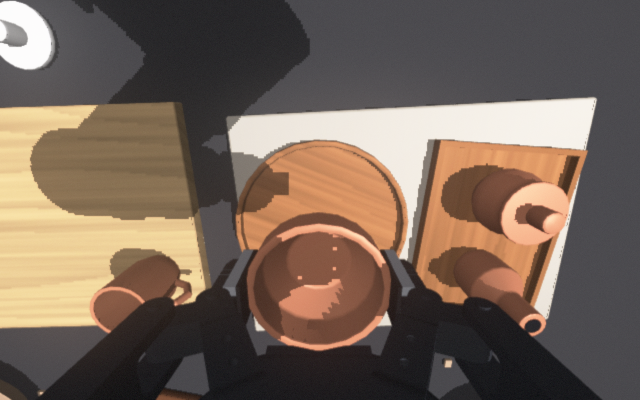

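The bowl hangs level at (318,285), above the near half of the round tray (237–407, from row 140). I lower it.

carry_out:
  deltas: "-1 -0.02 0.02 0.6 0; -1 -0.02 0.02 1.5 0; -1 -0.02 0.02 2.5 0; -1 -0.02 0.02 3.4 0; -1 -0.02 0.02 4.2 0; -1 -0.02 0.02 4.7 0; -1 -0.02 0.02 5 0; -1 -0.02 0.02 5.1 0"

```text
clock: 51.95
tcp_pos: [0.4578, 0.1151, 0.207]
tool_rot: [-0.0, -0.0, 1.0, -0.0]
ft_force: [-0.1, -0.4, -2.1]
grip_width: 0.0633
gripper_force: 44.5
```

carry_out:
  deltas: "-1 0 0 0.02 0; -1 0 0 0.05 0; -1 0 0 0.08 0; -1 0 0 0.1 0; -1 0 0 0.1 0"

```text
clock: 52.58
tcp_pos: [0.4576, 0.1154, 0.2043]
tool_rot: [0.0, -0.0, 1.0, 0.0]
ft_force: [-0.8, -0.1, -2.5]
grip_width: 0.0634
gripper_force: 44.5
```

carry_out:
  deltas: "-1 0 0 0.02 0; -1 0 0 0.04 0; -1 0 0 0.05 0; -1 0 0 0.05 0; -1 0 0 0.05 0"

```text
clock: 53.2
tcp_pos: [0.4576, 0.1154, 0.2032]
tool_rot: [0.0, -0.0, 1.0, 0.0]
ft_force: [-1.8, -0.5, 4.9]
grip_width: 0.0632
gripper_force: 45.1
```

Contact. I release, rise and move clear.

carry_out:
  deltas: "0.5 0 0 0 0; 0.7 0 0 0 0; 0.8 0 0 0 0; 0.8 0 0 0 0; 0.8 0 0 0 0; 0.8 0 0 -1 0; 0.8 0 0 -2.5 0; 0.8 0 0 -4 0"

```text
clock: 54.2
tcp_pos: [0.4574, 0.1153, 0.324]
tool_rot: [-0.0, -0.0, 1.0, -0.0]
ft_force: [0.9, 0.6, -0.3]
grip_width: 0.0768
gripper_force: 0.0
```

carry_out:
  deltas: "0.8 0 0 -1 0; 0.8 0 0 -2 0; 0.8 0 -1.5 -2.5 0; 0.8 0 -3 -2.5 0; 0.8 0 -5 -2.5 0; 0.8 0 -7 -2.5 0; 0.8 0 -9 -2.5 0; 0.8 0 -11 -2.5 0"

```text
clock: 55.2
tcp_pos: [0.4574, -0.2166, 0.398]
tool_rot: [0.0, -0.0, 1.0, -0.0]
ft_force: [1.5, 1.1, 0.8]
grip_width: 0.0766
gripper_force: 0.0
```

carry_out:
  deltas: "0.8 0 -1 0 0; 0.8 0 -2 0 0; 0.8 0 -3 0 0; 0.8 0 -3 0 0; 0.8 0 -3 0 0"

```text
clock: 55.82
tcp_pos: [0.4577, -0.3045, 0.3975]
tool_rot: [-0.0, -0.0, 1.0, 0.0]
ft_force: [-0.1, -0.3, -1.2]
grip_width: 0.0769
gripper_force: 0.0
```

```bash
python3 - <<'E'
from h import *
w,d,K,T=cap("top");P=cloud(d,K,T)
top(P,"bottle",.124,(.554,.298),.03);top(P,"lid",.09,(.464,.304),.035);top(P,"candle",.124,(.541,.115),.03);top(P,"bowl",.062,(.4575,.115),.04);top(P,"mug",.098,(.561,-.076),.03)
s,_,_,_=cap("scene")
a=cv2.resize(w[110:240,165:345],(498,360),interpolation=cv2.INTER_CUBIC);b=cv2.resize(s[130:290,250:530],(630,360));cv2.imwrite("pics/fin.png",cv2.resize(np.hstack([a,b]),(800,255)))
E
```

```text
bottle 81 [0.5544 0.2976] [0.022 0.023] 0.1239
lid 391 [0.465  0.3053] [0.058 0.059] 0.0902
candle 107 [0.5419 0.1168] [0.026 0.026] 0.1249
bowl 137 [0.4578 0.1163] [0.064 0.064] 0.0621
mug 78 [ 0.5611 -0.0737] [0.055 0.05 ] 0.0978
```

View pics/fin.png

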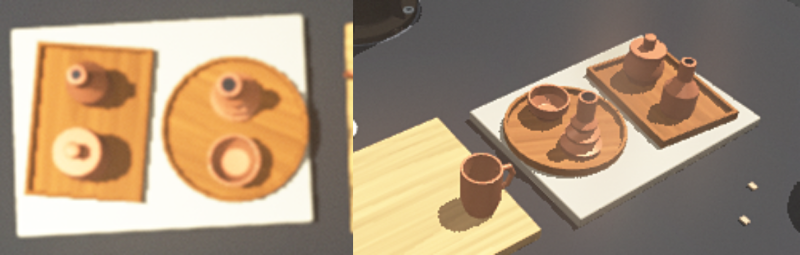

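The bottle (85,80) and lidded jar (78,152) are inside the rectangular tray. The candlestick (235,92) and bowl (235,160) are inside the round tray. All stand upright at the right heights, and the mug at (483,190) has not moved. I hand the job in.

```bash
python3 -c "
from h import *
print(r.close_job())"
```

```text
the job is handed in; nothing more can be done
None
```

Both sets are made up and the job is handed in at about 56 s: bottle and lidded jar on the rectangular tray, candlestick and bowl on the round tray, and the mug left where it stood.

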